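Pull a linocut proof on the hinged press

TASK

Take a proof on the small hinged press, using the fingertips only: push the wooden block carrier along its guide rails until it is fully home against the stop, and only then press the wooden knob on the sprung platen down until the pointer is level with the brass rider on the scale, without going past it. Hold it there for a good second, then let go so that the platen springs fully open again. Lift nothing, do not shift the rider, and leave the tools and other things on the table where they are.

Things in the scene. Friction and masses are not known exactly. Their poses are not given: they have to be found in the camera images.
- press: Hinged hand press for linocut proofs: grey cast bed 340 x 340 x 22 mm, fixed, but placed and turned (up to 0.33 rad) anew each time. Origin at table height; +x from hinge to the platen's free edge (away from the robot), +y to the feed side (robot's left), z up. Bed spans x -150..190, y -140..200 mm. Two rails along y at x = +-60 mm, tops at z = 36, guide the carrier.
- stop (a point): Middle of the face (towards +y of the press) of the steel stop bar across the rails' inner end, under the platen: x = 0, y = -81 mm in the press frame, 30 mm above the table. The carrier's inner end meets it when fully home.
- carrier: Block carrier, loose, about 0.4 kg: plywood board 110 wide x 250 long (y) x 9 mm lying on the bed between the rails (1.5 mm play each side), with a black inked lino block on its inner end and an upright wooden push lip across its outer end. Origin: middle of the board's underside; x, y, z as the press's. Starts 50 to 90 mm short of home; pushing it towards -y takes 2 to 4 N.
- carrier_lip (a point): Centre of the outer (+y) face of the carrier's wooden push lip: 110 mm wide, 10 mm thick, from 31 to 61 mm above the table; this point is 46 mm above the table, 250 mm from the board's inner end. With the carrier home it lies at x = 0, y = 169 mm in the press frame, and the lip is 74 mm clear of the platen's edge.
- hinge (a point): Middle of the platen's hinge axis, which lies along y of the press: x = -115 mm, 60 mm above the table. The platen on it is an aluminium plate 223 (x) x 170 (y) x 10 mm with a dark sponge pad and the proof paper beneath. Springs hold it open, tilted up 0.30 rad with its free edge high; let go, it rises by itself.
- knob_top (a point): Top centre of the domed wooden knob (42 mm across) on the platen, the place to press: 205 mm from the hinge axis along the plate, 35 mm above the plate's mid-plane (which passes through the axis), on the centre line. 154 mm above the table when open, 95 mm when level (x = 90 mm in the press frame). Takes about 4 N to start, 8 to 12 N near level.
- pointer_tip (a point): Tip of the steel pointer on the platen's -y edge, pointing to -y at the scale: 280 mm from the hinge axis on the plate's mid-plane, y = -108 mm in the press frame. It moves with the platen: 143 mm above the table when open, 60 mm when level. It sinks about 1.37 mm for each mm the knob sinks.
- rider_mark (a point): Middle of the edge, facing the pointer, of the brass rider: a sleeve 8 mm tall on the upright scale post (aluminium, 26 mm wide, top 116 mm above the table) at x = 165, y = -110 mm in the press frame. It is set anew each time, 48 to 72 mm above the table. The pointer is level with it when the tip's height lies between the rider's lower and upper edges.
- platen (a joint): Angle of the platen: 0 = fully open as the springs hold it, grows as it is pressed down, 0.30 rad = level, about 0.26 to 0.34 with the pointer at the rider, 0.40 at the end of its travel.
- brayer: Ink roller, black, 100 mm wide, about 175 mm long with its handle, 40 mm tall, on the table beside the press's far feed-side corner. Leave alone.
- ink_tin: Round ink tin, 72 mm across, 50 mm tall, on the table on the -y side of the press. Leave alone.
- ink_knife: Spatula-like ink knife, 200 mm long, flat on the table on the -y side of the press, near the scale. Leave alone.
- gouge: Lino gouge with a wooden handle, about 120 mm long, 34 mm tall, on the table about 160 mm beyond the press's feed side. Leave alone.
- tape_roll: Roll of blue tape, 96 mm across, 24 mm tall, on the table to the robot's right or left. Leave alone.
- bowl: Small glass bowl, 110 mm across, 55 mm tall, on the table to the robot's right or left. Leave alone.
- baren: Round wooden baren with a knob, 114 mm across, 46 mm tall, on the table to the robot's right or left. Leave alone.
- spare_block: Spare wooden block, 100 x 75 x 22 mm, on the robot's left. Leave alone.

How it is judged:
By the outcome, as a careful person would: the job done as asked, in the order asked, and still so for the second after the job is handed in, with the robot touching nothing.
It also fails if it takes over 51 s, if anything falls off the work surface, if the arm or the gripper's body presses on something with over 40 N, if the wrist force passes 120 N, or if a joint passes its speed limit or range.

ROBOT

A 7-joint arm with a two-finger parallel gripper is mounted at the origin on the work surface. World frame = base frame: x ahead of the robot, y to its left, z up, the work surface at z = 0. Lengths are in m, angles in rad, forces in N, time in s.
With the tool pointing down it reaches from about 0.35 to 0.9 m from the base axis. Payload 8.1 kg.
Tool frame: the origin (TCP) lies between the finger pads; the fingertips stand ahead of it and the grasp point (between the pads) lies 11 mm behind it (manip.tip_reach is the z of the fingertips in the tool frame, in m); z points along the fingers, y is the direction in which the jaws open and shut (so a half turn about z gives the same grasp; the last joint's range is limited). The gripper opens to 92 mm and grips with 3 to 60 N. Pads are 19 mm wide; open, the fingers measure 130 mm over their backs; the gripper's body (75 mm by 190 mm) begins 47 mm behind the grasp point.
Start: joints at [-0.103, 0.434, 0.025, 1.573, -0.012, 1.134, -0.075], TCP at [0.625, -0, 0.235] pointing down, gripper open.
Joint ranges: [-2.62, 2.62], [-0.44, 2.09], [-1.27, 1.32], [0.08, 2.57], [-1.32, 4.46], [0.12, 2], [-2.74, 2.74]. Speed limits (rad/s): [2.22, 2.22, 3.01, 3.01, 3.14, 3.14, 3.14].

INTERFACE

Orientations are given as a unit quaternion [w, x, y, z].
In Python, from bench import manip gives the robot as it stands.
- The arm moves only by the tool send_rows, never from a script. Its argument "moves" is a list of rows, each a list of 6 numbers: the shift along the tool's x, y, z scaled (see below), then the turn, a rotation vector about the tool's x, y, z scaled (see below). In form: [[tx, ty, tz, ax, ay, az], ...]. A call has 1 to 8 rows; each row shifts and turns the commanded pose from where the row before left it, along the tool's axes as they then stand; what a row does not reach is not made up. The controller multiplies each number of a shift by 2 cm and each number of a turn by 0.12 rad. A row lasts 1/10 s, in which the tool goes at most 50 mm and 8.59 degrees, less where a joint would pass 70% of its speed; a pose out of reach is approached as far as the arm can. A call with a number of a shift or a turn outside -1 to 1 is refused whole. A call with a gripper value outside its range is refused whole. "jaw" is the opening, from -1 (shut) to 1 (fully open), so that 0 is half open, set as the call begins (left out, the last holds). The fingers move at their own pace and stop on an object; "newtons" is the grip in N (left out, the last holds). Time passes only in rows, so rows that do not move let the fingers close. It gives the time, the measured TCP pose, the force and the opening at its end, in the units of the state.
- manip.state(): the state, without advancing time (a new reading comes with each control period).
- manip.read_camera(name): name is "scene" or "side" or "wrist"; returns a dict with "color" (420x560x3 uint8, red, green, blue), "vfov" (degrees; the focal length in pixels is half the picture's height over the tangent of half this angle, whatever the lens; pixels are square), "cx", "cy" (the principal point, pixels), "view" (4x4, takes a point from world to camera coordinates); the wrist camera has in their place "mount" (4x4, takes a point from camera to tool coordinates, whose origin is the TCP and whose axes are the flange's). Camera axes: x right, y down, z forward; pixel columns grow to the right and rows downward; lengths in m; the calibration is good to about 2 mm. A picture is of the moment at which its call begins: read the wrist's pose just before it. There is no depth.
- manip.finish_job(): hands the job in, once; it reports no verdict.
The state is a dict: "t": time; "joints": joint angles; "qd": joint speeds; "effort": joint torques, N m; "tool_pos": TCP position; "orientation": TCP orientation; "contact_force": force on the tool from outside, world axes, zero at the start; "torque": the same for the moment, N m; "gripper_width": finger opening in m.
Only numpy, scipy, OpenCV 4.12 (cv2) and the standard library are available. Lean on these libraries where they do the work, as an engineer would, in place of code of your own. Each camera call takes 0.05 s, during which the arm holds its last target.

## Working session

There is one attempt and no reset: what is moved stays moved. The work goes in short steps, Python scripts to look and compute and a tool call to move; the robot and the scene stay as the last step left them, time stands still between calls to the robot, and variables do not carry over. Pictures are saved under pics/ and viewed, and the job is handed in when it is done.

Besides the shell and the picture viewer there is one more tool, called after "Call:" by a JSON object that holds its "name" and its "arguments". send_rows: Moves the arm, as the interface text tells. Its arguments: {"type":"object","properties":{"moves":{"type":"array"},"jaw":{"type":"number"},"newtons":{"type":"number"}},"required":["moves"]}

```bash
mkdir -p pics; ls; python3 - <<'E'
from bench import manip
import cv2,json,numpy as np
s=manip.state();print(s)
print(manip.tip_reach)
for n in("scene","side","wrist"):
    c=manip.read_camera(n)
    cv2.imwrite(f"pics/{n}0.png",c["color"][:,:,::-1])
    d={k:(np.array(v).tolist()) for k,v in c.items() if k!="color"};print(n,d)
    json.dump(d,open(f"pics/{n}.json","w"))
E
```

```text
pics
{'t': 0.0, 'joints': array([-0.10258812,  0.43518267,  0.02494839,  1.57408939, -0.01160729,
        1.13397693, -0.07510013]), 'qd': array([ 1.08959828e-03,  1.09691780e-03, -1.24671416e-03,  6.82005362e-05,
        1.43952232e-03,  1.58054633e-04, -1.55884631e-03]), 'effort': array([ 3.89017032e-04, -6.67853522e+01,  9.84863900e-01, -3.14464223e+01,
       -6.05165795e-02,  4.27553023e-02,  1.12382318e-04]), 'tool_pos': array([ 6.24512032e-01, -4.60691864e-05,  2.33972683e-01]), 'orientation': array([-4.90203690e-04,  7.07128684e-01,  7.07084474e-01, -5.75177561e-04]), 'contact_force': array([0.07370225, 0.42897917, 0.55381183]), 'torque': array([-0.01159934, -0.01658331, -0.02414668]), 'gripper_width': 0.09198454314631653}
0.008
scene {'vfov': 50.331965065848905, 'cx': 286.51089567139246, 'cy': 204.41354469534392, 'view': [[0.1888824859280181, 0.9819060033411404, 0.013564922125860386, -0.09384497418212956], [0.7347945559713737, -0.13215644493994647, -0.6652906391763429, -0.3401552723286664], [-0.6514601806898745, 0.1356291807225256, -0.7464612235823456, 1.6717180172499755], [0.0, 0.0, 0.0, 1.0]]}
side {'vfov': 49.52202024146924, 'cx': 277.395225087101, 'cy': 209.68468500998952, 'view': [[-0.9817729522168275, -0.18983341405205661, 0.009227415932678337, 0.529992313819132], [-0.12165511962583986, 0.5903868788100236, -0.7978993452797044, 0.15338919157821015], [0.1460202114923712, -0.7844785581762569, -0.6027200756548798, 1.2368653717763363], [0.0, 0.0, 0.0, 1.0]]}
wrist {'vfov': 63.26892692789908, 'cx': 277.1231300353653, 'cy': 210.3720359079369, 'mount': [[-0.00040254984959628746, -0.9514298216728152, -0.307865445260185, 0.08395401477299735], [0.9999999169785269, -0.00036353522184201433, -0.000184079005161535, 0.00030505390177837377], [6.321832211441506e-05, -0.3078654938017183, 0.9514298890247593, -0.14955978170089723], [0.0, 0.0, 0.0, 1.0]]}
```

View pics/scene0.png

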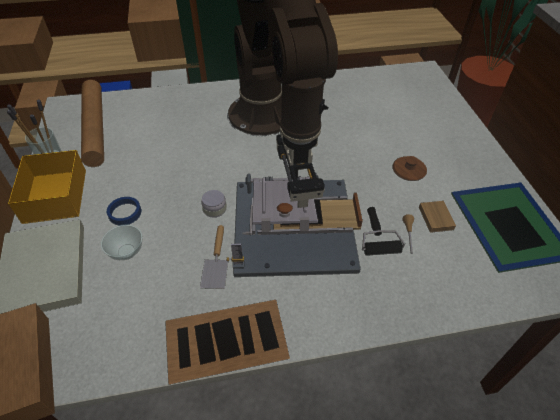

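View pics/side0.png

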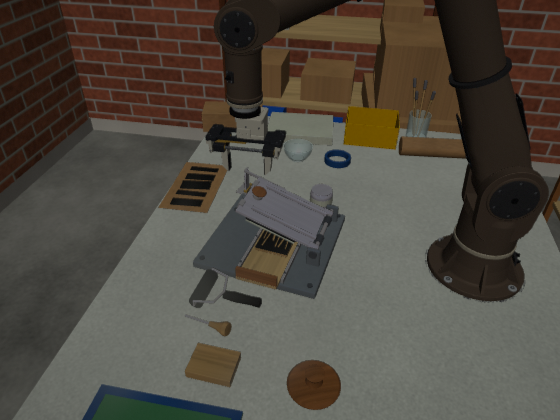

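View pics/wrist0.png

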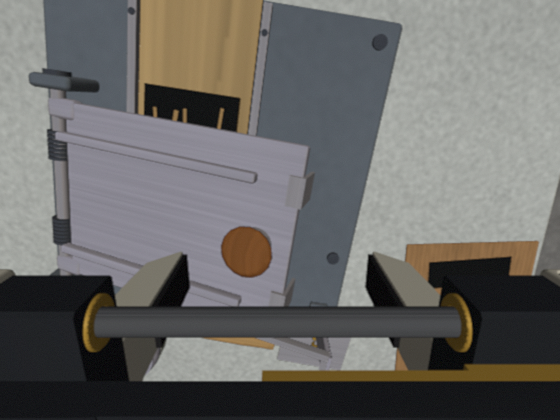

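```bash
python3 - <<'E'
import cv2
a=cv2.imread("pics/scene0.png")[165:285,195:375];cv2.imwrite("pics/sc1.png",cv2.resize(a,None,fx=4.4,fy=4.4,interpolation=cv2.INTER_CUBIC))
a=cv2.imread("pics/side0.png")[155:305,185:355];cv2.imwrite("pics/si1.png",cv2.resize(a,None,fx=4,fy=4,interpolation=cv2.INTER_CUBIC))
E
```

```text
(no output)
```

View pics/sc1.png

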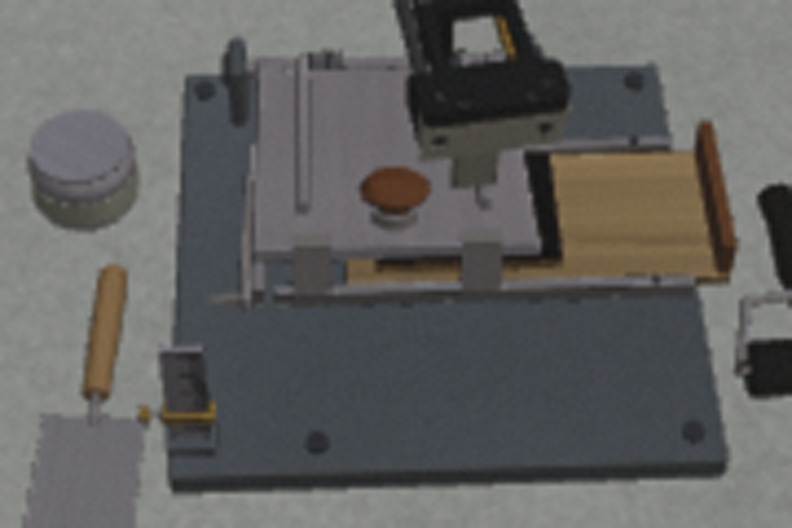

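View pics/si1.png

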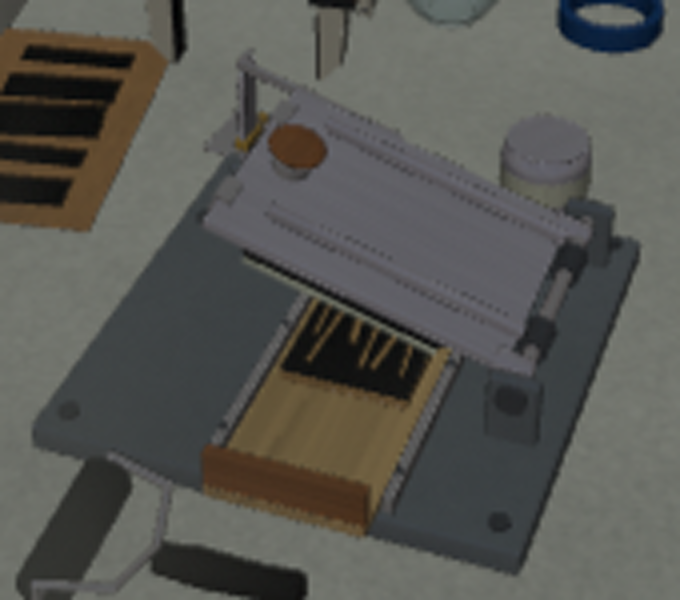

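```bash
cat > h.py <<'E'
import json,numpy as np,cv2
from scipy.optimize import least_squares
from scipy.spatial.transform import Rotation as R
C={n:json.load(open(f"pics/{n}.json")) for n in("scene","side","wrist")}
def proj(n,P,pose=None):
    c=C[n];f=210/np.tan(np.radians(c["vfov"]/2))
    P=np.asarray(P,float)
    if n=="wrist":
        p,q=pose; Rt=R.from_quat([q[1],q[2],q[3],q[0]]).as_matrix()
        M=np.array(c["mount"]); t=Rt.T@(P-p); X=M[:3,:3].T@(t-M[:3,3])
    else:
        V=np.array(c["view"]); X=V[:3,:3]@P+V[:3,3]
    return np.array([c["cx"]+f*X[0]/X[2],c["cy"]+f*X[1]/X[2]])
def w(pr,P):
    x,y,a=pr[:3];c,s=np.cos(a),np.sin(a)
    return np.array([x+c*P[0]-s*P[1],y+s*P[0]+c*P[1],P[2]])
def platen(th,r,n):  # th pressed angle; r along plate, n above mid-plane -> press x,z
    t=0.30-th
    return -.115+r*np.cos(t)-n*np.sin(t), .060+r*np.sin(t)+n*np.cos(t)
E
cat > fit0.py <<'E'
from h import *
sc=lambda u,v:((u+.5)/4.4-.5+195,(v+.5)/4.4-.5+165)
si=lambda u,v:((u+.5)/4-.5+185,(v+.5)/4-.5+155)
k=platen(0,.205,.035);pt=platen(0,.280,0)
pose=(np.array([.6245,0,.234]),np.array([0,.70711,.70711,0]))
obs=[("scene",sc(185,77),lambda p:(-.15,-.14,.022)),("scene",sc(657,66),lambda p:(-.15,.2,.022)),
("scene",sc(726,463),lambda p:(.19,.2,.022)),("scene",sc(169,482),lambda p:(.19,-.14,.022)),
("side",si(35,430),lambda p:(.19,.2,.022)),("side",si(519,562),lambda p:(-.15,.2,.022)),("side",si(638,240),lambda p:(-.15,-.14,.022)),
("scene",sc(395,183),lambda p:(k[0],0,k[1])),("side",si(297,146),lambda p:(k[0],0,k[1])),("wrist",(246,251),lambda p:(k[0],0,k[1])),
("scene",sc(707,122),lambda p:(-.055,.169+p[3],.061)),("scene",sc(736,238),lambda p:(.055,.169+p[3],.061)),
("side",si(203,448),lambda p:(.055,.169+p[3],.061)),("side",si(369,485),lambda p:(-.055,.169+p[3],.061)),
("scene",sc(215,413),lambda p:(.165,-.11,p[4]))]
def f(p): return np.ravel([proj(n,w(p,g(p)),pose)-uv for n,uv,g in obs])
r=least_squares(f,[.6,0,0,.07,.06],loss="soft_l1")
print(r.x.round(4));print(f(r.x).reshape(-1,2).round(1).tolist())
p=r.x
for nm,P in dict(knob=(k[0],0,k[1]),lip=(0,.169+p[3],.046),lipend=(0,.169,.046),rider=(.165,-.11,p[4]),pt=(pt[0],-.108,pt[1])).items(): print(nm,w(p,P).round(4),[proj(n,w(p,P)).round(1) for n in("scene","side")],proj("wrist",w(p,P),pose))
E
python3 fit0.py
```

```text
[ 0.5304 -0.0145 -0.1334  0.0445  0.0559]
[[0.1, -0.2], [0.5, -1.0], [3.0, -0.9], [1.5, -0.0], [-3.3, -0.2], [-0.2, -1.8], [-1.1, -0.7], [1.4, -1.2], [-0.9, -2.1], [-2.0, 2.7], [-0.3, -0.5], [-0.7, 1.7], [-0.9, -0.2], [-0.9, 0.9], [1.8, -0.1]]
knob [ 0.6003 -0.0239  0.154 ] [array([285.8, 205. ]), array([258. , 189.1])] [243.9697377 253.6902682]
lip [0.5588 0.1971 0.046 ] [array([357.3, 209.2]), array([255.1, 275.8])] [198.52593362 -41.46676849]
lipend [0.5529 0.153  0.046 ] [array([342.1, 209.7]), array([261.3, 264.1])] [195.37439354  17.66810136]
rider [ 0.6793 -0.1455  0.0559] [array([245.3, 258.4]), array([242.4, 190.5])] [325.8109166  315.06412239]
pt [ 0.6672 -0.1419  0.1427] [array([244.2, 234.1]), array([245. , 167.7])] [325.60952829 370.97842846]
```

Call:
{"name": "send_rows", "arguments": {"moves": [[1,-0.25,0,0,0,0.5],[1,-0.25,0,0,0,0.5],[1,-0.25,0,0,0,0],[1,-0.25,0,0,0,0],[1,-0.25,0,0,0,0],[1,-0.25,0,0,0,0],[1,-0.25,0,0,0,0],[1,-0.25,0,0,0,0]], "jaw": -1, "newtons": 20}}

```text
t: 0.95
tool_pos: [0.6005, 0.1637, 0.2344]
orientation: [-0.0, 0.748, 0.663, -0.0]
contact_force: [-0.4, -0.5, -0.4]
gripper_width: 0.0325
```

Call:
{"name": "send_rows", "arguments": {"moves": [[1,0,0,0,0,0],[1,0,0,0,0,0],[1,0,0,0,0,0],[1,0,0,0,0,0],[0,0,0,0,0,0],[0,0,0,0,0,0]]}}

```text
t: 1.55
tool_pos: [0.6105, 0.243, 0.2344]
orientation: [0.0, 0.748, 0.664, -0.0]
contact_force: [1.0, -0.7, -0.2]
gripper_width: 0.0002
```

```bash
cat > snap.py <<'E'
import sys,json,cv2,numpy as np
from bench import manip
tag=sys.argv[1]
out={}
for n in sys.argv[2:]:
    s=manip.state();c=manip.read_camera(n)
    cv2.imwrite(f"pics/{n}_{tag}.png",c["color"][:,:,::-1])
    out[n]=[s["tool_pos"].tolist(),s["orientation"].tolist()]
json.dump(out,open(f"pics/pose_{tag}.json","w"))
s=manip.state();print(s["t"],s["tool_pos"].round(4),s["orientation"].round(4),s["contact_force"].round(2),s["gripper_width"])
E
python3 snap.py 1 wrist scene side
```

```text
1.7 [0.6107 0.2412 0.2348] [ 3.000e-04  7.488e-01  6.628e-01 -2.000e-04] [-0.22 -0.18  0.68] 0.00014775424676519876
```

View pics/wrist_1.png

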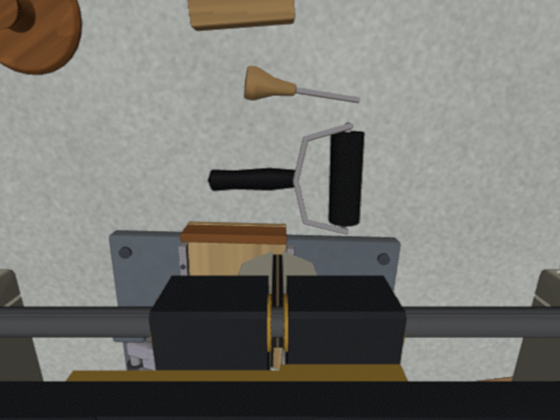

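View pics/scene_1.png

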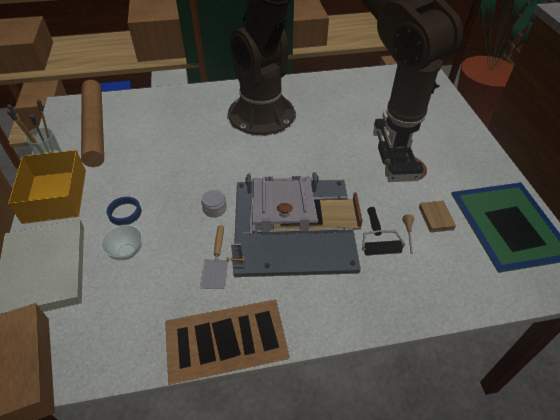

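View pics/side_1.png

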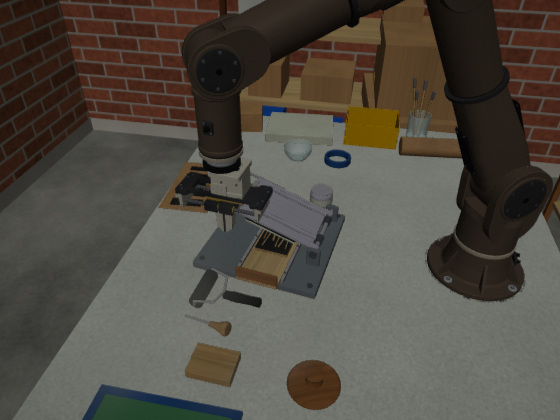

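```bash
python3 - <<'E'
from h import *
for n in("scene","side"): print(n,proj(n,[.6107,.2412,.2268]))
a=cv2.imread("pics/scene_1.png")
b=a[165:285,195:375];cv2.imwrite("pics/sc2.png",cv2.resize(b,None,fx=4.4,fy=4.4,interpolation=cv2.INTER_CUBIC))
b=cv2.imread("pics/side_1.png")[165:315,185:355];cv2.imwrite("pics/si2.png",cv2.resize(b,None,fx=4,fy=4,interpolation=cv2.INTER_CUBIC))
b=a[100:230,350:450];cv2.imwrite("pics/sc2b.png",cv2.resize(b,None,fx=4,fy=4,interpolation=cv2.INTER_CUBIC))
b=cv2.imread("pics/wrist_1.png")[100:270,90:420];cv2.imwrite("pics/w2.png",cv2.resize(b,None,fx=2.4,fy=2.4,interpolation=cv2.INTER_CUBIC))
E
```

```text
scene [389.24977206 175.2602157 ]
side [225.82981967 228.13643587]
```

View pics/sc2.png

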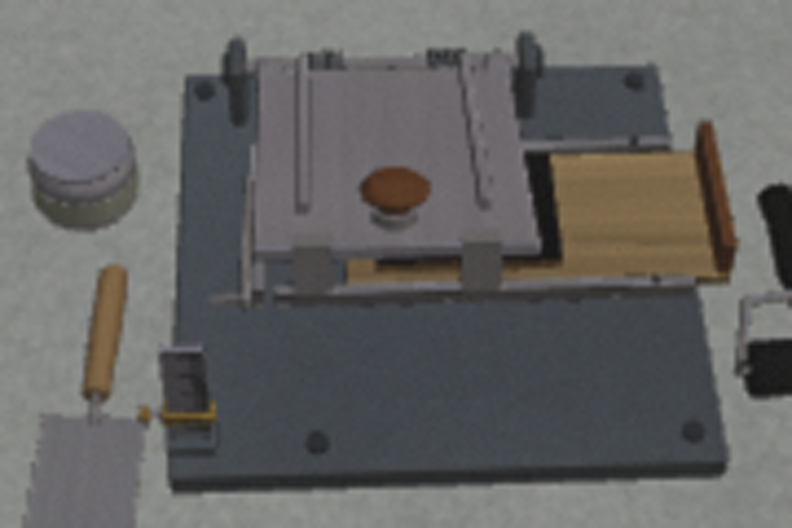

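View pics/sc2b.png

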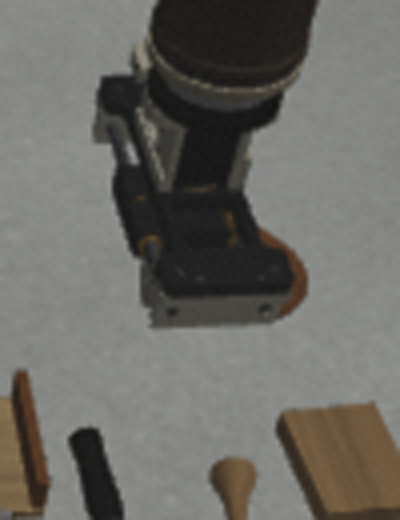

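View pics/si2.png

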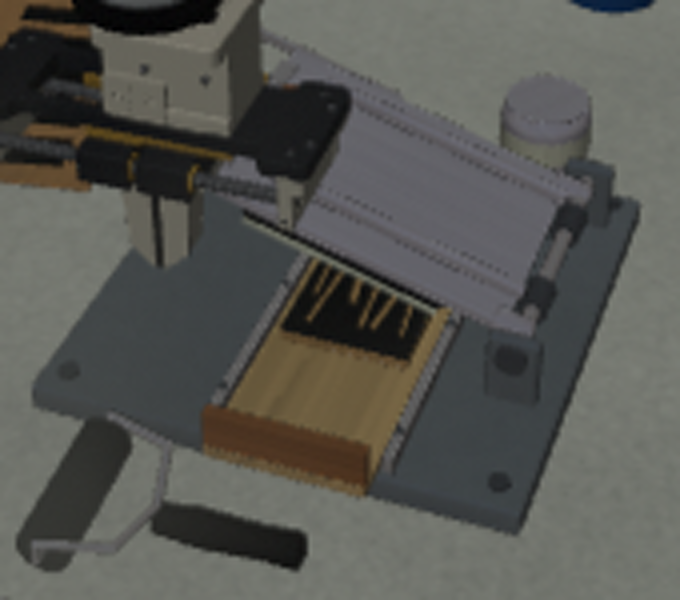

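View pics/w2.png

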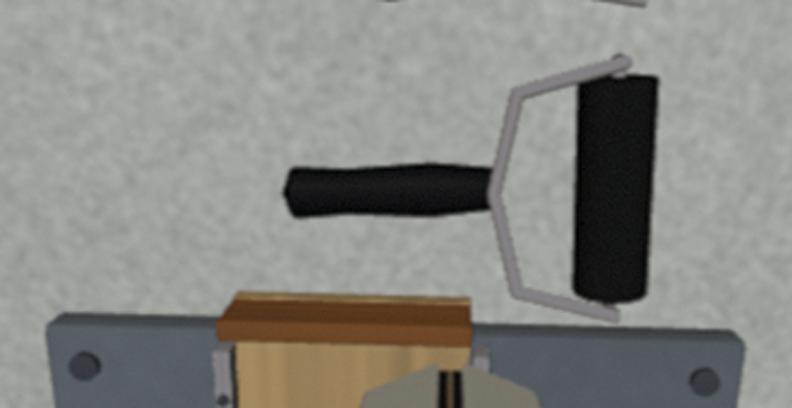

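```bash
cat > fit1.py <<'E'
from h import *
sc=lambda u,v:((u+.5)/4.4-.5+195,(v+.5)/4.4-.5+165)
si=lambda u,v:((u+.5)/4-.5+185,(v+.5)/4-.5+155)
s2=lambda u,v:((u+.5)/4-.5+185,(v+.5)/4-.5+165)
w2=lambda u,v:((u+.5)/2.4-.5+90,(v+.5)/2.4-.5+100)
k=platen(0,.205,.035);pt=platen(0,.280,0)
J=json.load(open("pics/pose_1.json"))["wrist"]
pose={"wrist":(np.array([.6245,0,.234]),np.array([0,.70711,.70711,0])),"w1":(np.array(J[0]),np.array(J[1]))}
K=lambda p:(k[0],0,k[1])
obs=[("scene",sc(185,77),lambda p:(-.15,-.14,.022)),("scene",sc(657,66),lambda p:(-.15,.2,.022)),
("scene",sc(205,92),lambda p:(-.15+p[5],-.14+p[5],.022)),("scene",sc(633,80),lambda p:(-.15+p[5],.2-p[5],.022)),("scene",sc(693,432),lambda p:(.19-p[5],.2-p[5],.022)),
("side",s2(69,371),lambda p:(.19-p[5],.2-p[5],.022)),("side",s2(500,482),lambda p:(-.15+p[5],.2-p[5],.022)),
("w1",w2(85,366),lambda p:(-.15+p[5],.2-p[5],.022)),("w1",w2(704,381),lambda p:(.19-p[5],.2-p[5],.022)),("wrist",(379,42),lambda p:(.19-p[5],.2-p[5],.022)),
("side",si(638,240),lambda p:(-.15,-.14,.022)),
("scene",sc(395,183),K),("side",si(297,146),K),("wrist",(246,251),K),
("scene",sc(707,122),lambda p:(-.055,.169+p[3],.061)),("scene",sc(736,238),lambda p:(.055,.169+p[3],.061)),
("side",si(203,448),lambda p:(.055,.169+p[3],.061)),("side",si(369,485),lambda p:(-.055,.169+p[3],.061)),
("w1",w2(218,320),lambda p:(-.055,.169+p[3],.061)),("w1",w2(472,327),lambda p:(.055,.169+p[3],.061)),
("scene",sc(215,413),lambda p:(.165,-.11,p[4]))]
off={"scene":6,"side":8,"wrist":10,"w1":10}
def res(p): return np.array([proj(n if n!="w1" else "wrist",w(p,g(p)),pose.get(n))+p[off[n]:off[n]+2]-uv for n,uv,g in obs])
def f(p): return np.r_[res(p).ravel(),p[6:12]/1.0]
r=least_squares(f,[.53,-.014,-.13,.05,.06,.02]+[0]*6,loss="soft_l1")
p=r.x
if __name__=="__main__":
    print(p.round(4))
    for o,e in zip(obs,res(p)): print(o[0],np.round(o[1],1),e.round(1))
    for nm,P in dict(knob=(k[0],0,k[1]),lip=(0,.169+p[3],.046),lipend=(0,.169,.046),rider=(.165,-.11,p[4]),pt=(pt[0],-.108,pt[1])).items(): print(nm,w(p,P).round(4))
E
python3 fit1.py
```

```text
[ 0.5304 -0.0157 -0.1394  0.05    0.0544  0.0209 -0.7223 -0.157   1.2865
 -0.1512 -0.0689 -0.1924]
scene [236.7 182.1] [-0.7 -0.5]
scene [343.9 179.6] [-0.3 -0.8]
scene [241.2 185.5] [1.4 0.7]
scene [338.5 182.8] [-0.5  0.9]
scene [352.1 262.8] [0.1 0.2]
side [201.9 257.4] [0.1 0.5]
side [309.6 285.1] [-0.6 -0.1]
w1 [125.1 252.2] [2. 0.]
w1 [383.  258.5] [ 0.  -1.6]
wrist [379  42] [ 0.1 -1.6]
side [344.1 214.6] [ 0.4 -0.8]
scene [284.4 206.2] [ 0.1 -1.3]
side [258.9 191.1] [ 0.5 -2.5]
wrist [246 251] [-2.1  4.4]
scene [355.3 192.3] [ 0.6 -0.3]
scene [361.9 218.7] [0.1 1.9]
side [235.4 266.6] [-0.8  0.6]
side [276.9 275.9] [-0.8  1.9]
w1 [180.5 233. ] [-1.1  1.1]
w1 [286.4 236. ] [1.  0.2]
scene [243.5 258.5] [ 0.3 -0. ]
knob [ 0.6002 -0.0255  0.154 ]
lip [0.5608 0.2012 0.046 ]
lipend [0.5539 0.1517 0.046 ]
rider [ 0.6785 -0.1475  0.0544]
pt [ 0.6664 -0.1438  0.1427]
```

Call:
{"name": "send_rows", "arguments": {"moves": [[-0.27,-0.73,0,0,0,0.15],[-0.27,-0.73,0,0,0,0],[-0.27,-0.73,0.5,0,0,0],[0,0,1,0,0,0],[0,0,1,0,0,0],[0,0,1,0,0,0],[0,0,1,0,0,0],[0,0,1,0,0,0]]}}

```text
t: 2.5
tool_pos: [0.5652, 0.231, 0.1243]
orientation: [0.0, 0.755, 0.656, 0.0]
contact_force: [0.2, -0.3, 0.4]
gripper_width: 0.0005
```

Call:
{"name": "send_rows", "arguments": {"moves": [[0,0,1,0,0,0],[0,0,0.8,0,0,0],[0,0,0.5,0,0,0],[0,0,0.3,0,0,0],[0,0,0,0,0,0],[0,0,0,0,0,0]]}}

```text
t: 3.1
tool_pos: [0.5653, 0.2321, 0.0734]
orientation: [0.0, 0.754, 0.657, 0.0]
contact_force: [-0.4, -0.1, -0.3]
gripper_width: 0.0006
```

```bash
python3 snap.py 2 wrist side;python3 - <<'E'
import cv2
b=cv2.imread("pics/side_2.png")[165:315,185:355];b=cv2.resize(b,None,fx=3,fy=3,interpolation=cv2.INTER_CUBIC)
cv2.imwrite("pics/si3.png",b)
E
```

```text
3.2 [0.5654 0.2323 0.0736] [2.000e-04 7.542e-01 6.566e-01 7.000e-04] [ 0.34 -0.02  0.56] 0.0005788981859293008
```

View pics/si3.png

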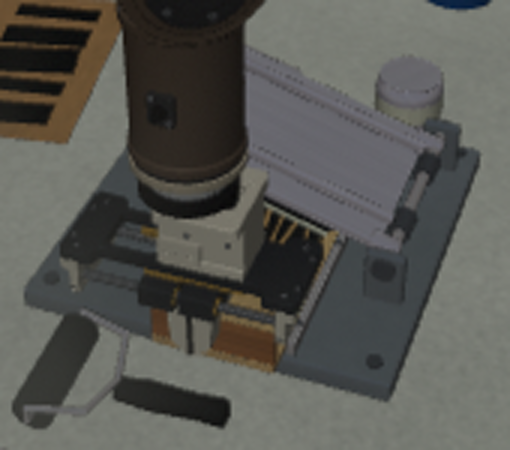

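View pics/wrist_2.png

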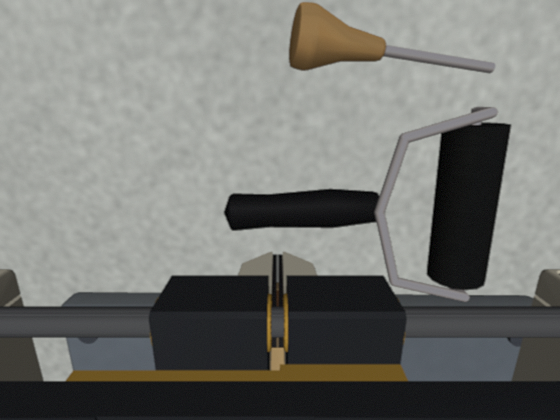

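Call:
{"name": "send_rows", "arguments": {"moves": [[0,0,0.6,0,0,0],[0,0,0.4,0,0,0],[-0.3,0,0.1,0,0,0],[-0.3,0,0,0,0,0],[-0.2,0,0,0,0,0],[-0.2,0,0,0,0,0]]}}

```text
t: 3.8
tool_pos: [0.5623, 0.2118, 0.051]
orientation: [0.0, 0.754, 0.656, 0.0]
contact_force: [1.1, 3.0, -1.6]
gripper_width: 0.0004
```

Call:
{"name": "send_rows", "arguments": {"moves": [[-0.15,0,0,0,0,0],[-0.15,0,0,0,0,0],[-0.15,0,0,0,0,0],[-0.15,0,0,0,0,0]]}}

```text
t: 4.2
tool_pos: [0.5606, 0.2009, 0.051]
orientation: [-0.0, 0.754, 0.657, 0.001]
contact_force: [0.8, 3.0, 0.4]
gripper_width: 0.0002
```

Call:
{"name": "send_rows", "arguments": {"moves": [[-0.2,0,0,0,0,0],[-0.2,0,0,0,0,0],[-0.2,0,0,0,0,0],[-0.2,0,0,0,0,0],[-0.2,0,0,0,0,0],[-0.2,0,0,0,0,0],[-0.2,0,0,0,0,0]]}}

```text
t: 4.9
tool_pos: [0.5568, 0.1728, 0.051]
orientation: [-0.0, 0.754, 0.657, 0.0]
contact_force: [0.8, 5.3, 3.3]
gripper_width: 0.0005
```

Call:
{"name": "send_rows", "arguments": {"moves": [[-0.1,0,0,0,0,0],[-0.1,0,0,0,0,0],[-0.1,0,0,0,0,0]]}}

```text
t: 5.2
tool_pos: [0.556, 0.167, 0.051]
orientation: [-0.0, 0.754, 0.657, 0.0]
contact_force: [1.1, 4.6, 3.4]
gripper_width: 0.0004
```

Call:
{"name": "send_rows", "arguments": {"moves": [[-0.1,0,0,0,0,0],[-0.1,0,0,0,0,0]]}}

```text
t: 5.4
tool_pos: [0.5554, 0.1631, 0.051]
orientation: [-0.0, 0.754, 0.657, 0.0]
contact_force: [1.2, 6.1, 2.2]
gripper_width: 0.0005
```

Call:
{"name": "send_rows", "arguments": {"moves": [[-0.1,0,0,0,0,0],[-0.1,0,0,0,0,0]]}}

```text
t: 5.6
tool_pos: [0.5558, 0.1614, 0.0513]
orientation: [-0.0, 0.754, 0.657, 0.002]
contact_force: [4.0, 15.3, -1.2]
gripper_width: 0.0005
```

Call:
{"name": "send_rows", "arguments": {"moves": [[-0.1,0,0,0,0,0]]}}

```text
t: 5.7
tool_pos: [0.556, 0.1612, 0.0516]
orientation: [-0.001, 0.753, 0.658, 0.003]
contact_force: [4.0, 19.9, -0.1]
gripper_width: 0.0001
```

Call:
{"name": "send_rows", "arguments": {"moves": [[-0.1,0,0,0,0,0]]}}

```text
t: 5.8
tool_pos: [0.5561, 0.1611, 0.0519]
orientation: [-0.001, 0.753, 0.658, 0.005]
contact_force: [3.9, 24.4, 0.0]
gripper_width: 0.0001
```

Call:
{"name": "send_rows", "arguments": {"moves": [[0.5,0,0,0,0,0],[1,0,0,0,0,0],[0.3,0,-0.5,0,0,0],[0,0,-1,0,0,0],[0,0,-1,0,0,0],[0,0,-1,0,0,0],[0,0,-1,0,0,0],[0,0,-1,0,0,0]]}}

```text
t: 6.6
tool_pos: [0.5587, 0.1887, 0.1619]
orientation: [0.0, 0.755, 0.656, -0.001]
contact_force: [-0.3, 0.5, -0.5]
gripper_width: 0.0006
```

Call:
{"name": "send_rows", "arguments": {"moves": [[0,1,-1,0,0,0],[0,1,-1,0,0,0],[-1,1,0,0,0,0],[-1,1,0,0,0,0],[-1,1,0,0,0,0],[-1,1,0,0,0,0],[-1,1,0,0,0,0],[-1,1,0,0,0,0]]}}

```text
t: 7.4
tool_pos: [0.7009, 0.0468, 0.201]
orientation: [0.0, 0.755, 0.656, -0.001]
contact_force: [0.5, 0.9, -0.5]
gripper_width: 0.0003
```

Call:
{"name": "send_rows", "arguments": {"moves": [[-1,0.3,0,0,0,0],[-1,0,0,0,0,0],[-1,0,0,0,-1,0],[0,0,0,0,-1,0],[0,0,0,0,-1,0],[0,0,0,0,-1,0],[0,0,0,0,-1,0],[0,0,0,0,0,0]]}}

```text
t: 8.2
tool_pos: [0.6973, -0.0058, 0.1978]
orientation: [0.193, 0.718, 0.63, -0.225]
contact_force: [-0.2, 1.2, -1.0]
gripper_width: 0.0002
```

```bash
python3 snap.py 3 wrist scene
```

```text
8.3 [ 0.6981 -0.0108  0.2005] [ 0.1931  0.7204  0.6278 -0.2227] [-0.55 -0.97 -0.34] 0.0004420524200137088
```

View pics/wrist_3.png

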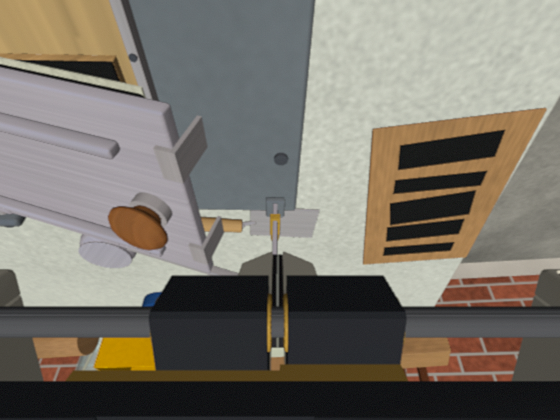

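Call:
{"name": "send_rows", "arguments": {"moves": [[0,1,0,0,0,0],[0,1,0,0,0,0],[0,1,0,0,0,0],[0,0,0,0,0,0],[0,0,0,0,0,0]]}}

```text
t: 8.8
tool_pos: [0.7579, -0.022, 0.2019]
orientation: [0.194, 0.722, 0.626, -0.222]
contact_force: [-0.7, 0.4, -0.1]
gripper_width: 0.0007
```

```bash
python3 snap.py 4 wrist
python3 - <<'E'
import cv2
b=cv2.imread("pics/wrist_4.png")[140:290,130:280];b=cv2.resize(b,None,fx=4,fy=4,interpolation=cv2.INTER_CUBIC)
cv2.imwrite("pics/w4c.png",b)
E
```

```text
8.85 [ 0.7576 -0.0211  0.2017] [ 0.1936  0.7216  0.6263 -0.2225] [0.82 0.18 0.34] 0.0005060966084769338
```

View pics/w4c.png

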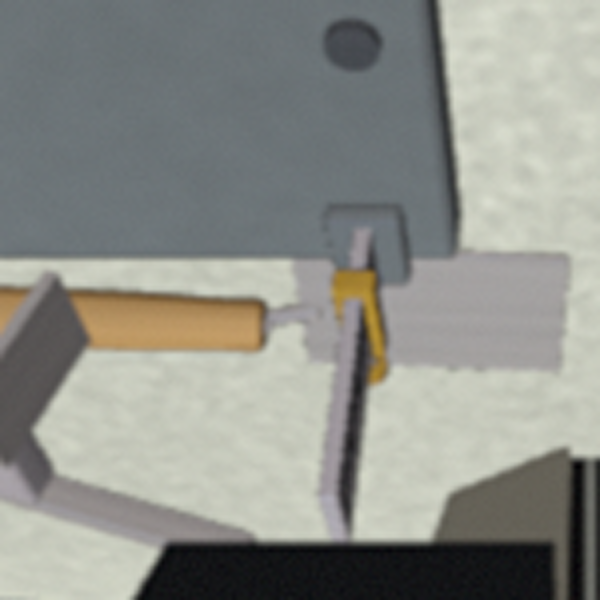

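```bash
python3 - <<'E'
from fit1 import *
J=json.load(open("pics/pose_4.json"))["wrist"];po=(np.array(J[0]),np.array(J[1]))
for z in (.022,.03,.044,.048,.052,.056,.06,.064,.116):
    q=proj("wrist",w(p,(.165,-.111,z)),po); print(z,((q-[130,140]+.5)*4-.5).round(1))
i=p[5]
print("corner",[((proj("wrist",w(p,P),po)-[130,140]+.5)*4-.5).round(1) for P in((.19,-.14,.022),)])
E
```

```text
0.022 [373.9 195.7]
0.03 [371.1 217.2]
0.044 [366.2 256.2]
0.048 [364.7 267.7]
0.052 [363.2 279.3]
0.056 [361.7 291.1]
0.06 [360.2 303. ]
0.064 [358.6 315.1]
0.116 [336.5 488.8]
corner [array([469.6, 259.6])]
```

```bash
python3 - <<'E'
import cv2
b=cv2.imread("pics/wrist_4.png")[188:280,195:250];b=cv2.resize(b,None,fx=8,fy=8,interpolation=cv2.INTER_NEAREST)
cv2.imwrite("pics/w4d.png",b[:592])
E
```

```text
(no output)
```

View pics/w4d.png

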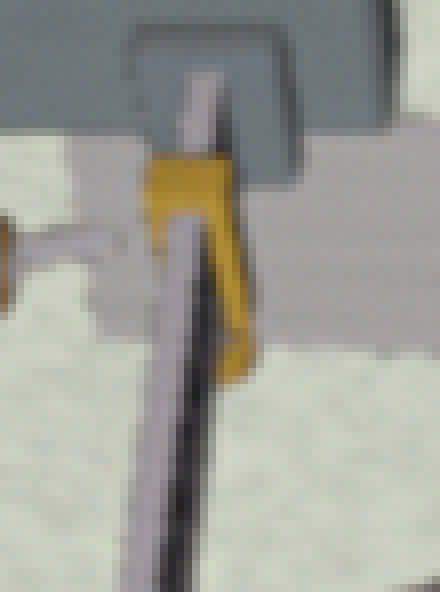

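```bash
cat > fit2.py <<'E'
from fit1 import *
J=json.load(open("pics/pose_4.json"))["wrist"];P4=(np.array(J[0]),np.array(J[1]))
c4=lambda u,v:((u+.5)/4-.5+130,(v+.5)/4-.5+140)
for yf in (-.112,-.1135):
    o4=[((195+190/8-.5,206.9),lambda p:(.165,-.110,p[4]-.004)),((195+187/8-.5,212.6),lambda p:(.165,-.110,p[4]+.004)),
    (c4(332,495),lambda p:(.165,yf,.116)),(c4(330,257),lambda p:(.148,-.14,.022)),(c4(442,130),lambda p:(.19,-.108,.022))]
    wt=np.array([[1,1],[1,1],[1,1],[0,1],[1,0]])
    # mount perturbation shared by all wrist views
    def pr4(p,g,pose):
        t=p[12:15];rv=p[15:18]
        q=R.from_quat([pose[1][1],pose[1][2],pose[1][3],pose[1][0]])*R.from_rotvec(rv)
        qq=q.as_quat();return proj("wrist",w(p,g(p)),(pose[0]+q.apply(t),np.r_[qq[3],qq[:3]]))
    def f2(p):
        e=[]
        for n,uv,g in obs:
            if n in("wrist","w1"): e+=list(pr4(p,g,pose[n])-uv)
            else: e+=list(proj(n,w(p,g(p)))+p[off[n]:off[n]+2]-uv)
        e+=list((wt*np.array([pr4(p,g,P4)-uv for uv,g in o4])).ravel()/0.5)
        return np.r_[e,p[6:12]/1.0,p[12:15]/.002,p[15:18]/.004]
    r=least_squares(f2,np.r_[p,[0]*6],loss="soft_l1",x_scale=np.r_[[.01]*6,[1]*6,[.01]*6])
    print(yf,r.x.round(4)); n=len(obs)*2; print(r.fun[n:n+10].round(1))
    q=r.x
    for nm,P in dict(knob=(k[0],0,k[1]),lipend=(0,.169,.046)).items(): print(nm,w(q,P).round(4))
E
python3 fit2.py
```

```text
-0.112 [ 5.286e-01 -1.520e-02 -1.451e-01  4.990e-02  5.280e-02  2.050e-02
 -7.658e-01  1.299e-01  9.228e-01 -3.058e-01 -0.000e+00 -0.000e+00
 -4.000e-04 -1.500e-03 -3.000e-04 -6.100e-03  1.200e-03 -1.600e-03]
[ 0.8 -0.1  0.   0.2 -1.3 -1.7 -0.   2.   5.7  0. ]
knob [ 0.5984 -0.0254  0.154 ]
lipend [0.5531 0.152  0.046 ]
-0.1135 [ 5.286e-01 -1.540e-02 -1.451e-01  4.970e-02  5.320e-02  2.050e-02
 -6.869e-01  1.396e-01  8.920e-01 -2.542e-01 -0.000e+00 -0.000e+00
 -7.000e-04 -1.400e-03 -4.000e-04 -5.300e-03  1.300e-03 -1.900e-03]
[ 0.7 -0.1 -0.   0.2 -0.9 -0.8 -0.   1.5  5.8  0. ]
knob [ 0.5984 -0.0256  0.154 ]
lipend [0.553  0.1518 0.046 ]
```

Call:
{"name": "send_rows", "arguments": {"moves": [[0,-1,0,0,1,0],[0,-1,0,0,1,0],[0,-1,0,0,1,0],[0,-1,0,0,1,0],[0,-1,0,0,1,0],[-0.45,-1,0,0,0,0],[-0.45,-1,0,0,0,0],[-0.45,-0.85,0,0,0,0]]}}

```text
t: 9.65
tool_pos: [0.5969, -0.025, 0.2017]
orientation: [0.0, 0.755, 0.656, 0.001]
contact_force: [-0.1, 0.1, 0.3]
gripper_width: 0.0002
```

Call:
{"name": "send_rows", "arguments": {"moves": [[0,0,0,0,0,0],[0,0,0,0,0,0]]}}

```text
t: 9.85
tool_pos: [0.5987, -0.0242, 0.2017]
orientation: [0.0, 0.754, 0.656, 0.001]
contact_force: [-0.1, -0.1, 0.6]
gripper_width: 0.0004
```

```bash
python3 snap.py 5 wrist scene side
python3 - <<'E'
import cv2
b=cv2.imread("pics/scene_5.png")[165:285,195:375];cv2.imwrite("pics/sc5.png",cv2.resize(b,None,fx=4.4,fy=4.4,interpolation=cv2.INTER_CUBIC))
b=cv2.imread("pics/side_5.png")[135:285,185:355];cv2.imwrite("pics/si5.png",cv2.resize(b,None,fx=4,fy=4,interpolation=cv2.INTER_CUBIC))
E
```

```text
10.0 [ 0.5995 -0.0235  0.201 ] [2.000e-04 7.540e-01 6.568e-01 4.000e-04] [-0.84  0.32 -0.37] 0.000687731824538858
```

View pics/sc5.png

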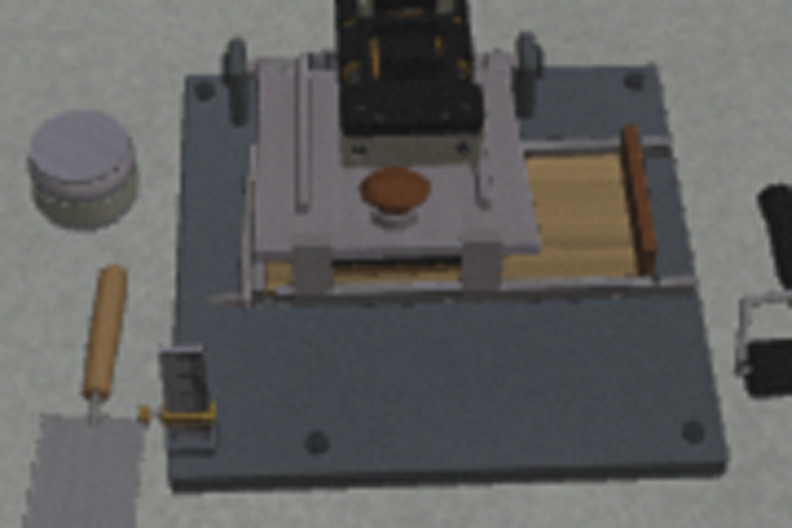

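View pics/si5.png

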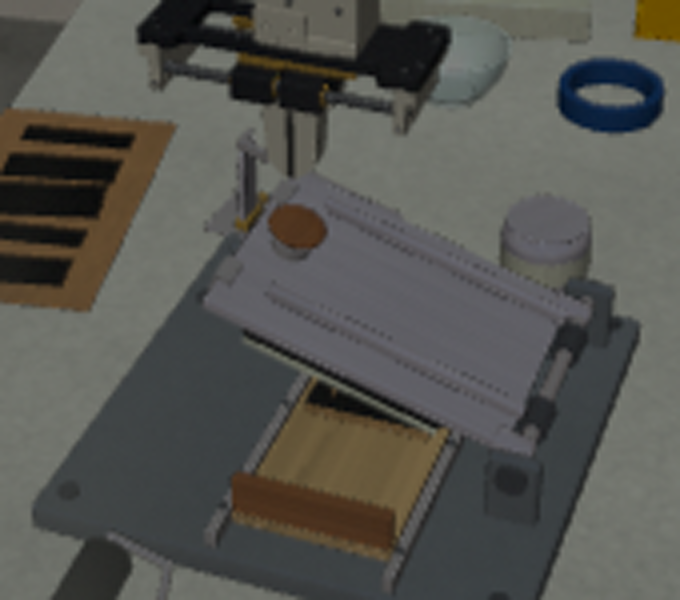

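View pics/wrist_5.png

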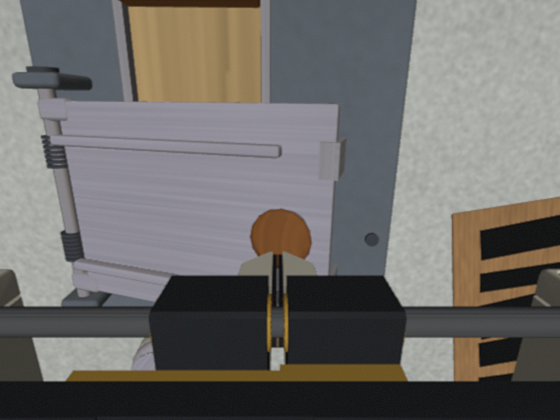

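```bash
python3 - <<'E'
from h import *
J=json.load(open("pics/pose_5.json"))["wrist"];P=(np.array(J[0]),np.array(J[1]))
for pose,uv in((P,(281,239)),((np.array([.6245,0,.234]),np.array([0,.70711,.70711,0])),(246,251))):
  for z in(.145,.150,.154):
    r=least_squares(lambda a:proj("wrist",[a[0],a[1],z],pose)-uv,[.6,-.02]);print(z,r.x.round(4))
for n,uv in(("scene",(284.4,206.5)),("side",((297.5)/4-.5+185,(226.5)/4-.5+135))):
  for z in(.145,.150,.154):
    r=least_squares(lambda a:proj(n,[a[0],a[1],z])-uv,[.6,-.02]);print(n,z,r.x.round(4))
E
```

```text
0.145 [ 0.6012 -0.027 ]
0.15 [ 0.6015 -0.0249]
0.154 [ 0.6016 -0.0233]
0.145 [ 0.6009 -0.0259]
0.15 [ 0.6014 -0.0236]
0.154 [ 0.6018 -0.0218]
scene 0.145 [ 0.5968 -0.0269]
scene 0.15 [ 0.6011 -0.0277]
scene 0.154 [ 0.6046 -0.0284]
side 0.145 [ 0.5986 -0.0274]
side 0.15 [ 0.597  -0.0204]
side 0.154 [ 0.5956 -0.0147]
```

Call:
{"name": "send_rows", "arguments": {"moves": [[-0.05,0.1,0.8,0,0,0],[0,0,0.6,0,0,0],[0,0,0.3,0,0,0],[0,0,0.1,0,0,0],[0,0,0,0,0,0]]}}

```text
t: 10.5
tool_pos: [0.6007, -0.0252, 0.1645]
orientation: [-0.0, 0.754, 0.657, -0.0]
contact_force: [-0.0, -0.1, 0.7]
gripper_width: 0.0005
```

Call:
{"name": "send_rows", "arguments": {"moves": [[0,0.1,0.2,0,0,0],[0,0.1,0.2,0,0,0],[0,0.1,0.2,0,0,0]]}}

```text
t: 10.8
tool_pos: [0.607, -0.026, 0.153]
orientation: [0.0, 0.754, 0.657, 0.0]
contact_force: [-1.7, -0.3, 4.4]
gripper_width: 0.0004
```

Call:
{"name": "send_rows", "arguments": {"moves": [[0,0.1,0.25,0,0,0],[0,0.1,0.25,0,0,0],[0,0.1,0.25,0,0,0],[0,0.08,0.25,0,0,0],[0,0.08,0.25,0,0,0],[0,0.06,0.25,0,0,0],[0,0.05,0.2,0,0,0],[0,0.04,0.2,0,0,0]]}}

```text
t: 11.6
tool_pos: [0.6194, -0.0279, 0.1149]
orientation: [0.0, 0.754, 0.657, 0.0]
contact_force: [-2.3, -0.2, 8.8]
gripper_width: 0.0002
```

Call:
{"name": "send_rows", "arguments": {"moves": [[0,0.02,0.15,0,0,0],[0,0.02,0.1,0,0,0],[0,0,0,0,0,0]]}}

```text
t: 11.9
tool_pos: [0.6204, -0.028, 0.11]
orientation: [0.0, 0.754, 0.657, 0.001]
contact_force: [-2.4, 0.3, 7.6]
gripper_width: 0.0004
```

```bash
python3 snap.py 6 scene side
python3 - <<'E'
import cv2
b=cv2.imread("pics/scene_6.png")[215:285,220:320];cv2.imwrite("pics/sc6.png",cv2.resize(b,None,fx=8,fy=8,interpolation=cv2.INTER_CUBIC))
b=cv2.imread("pics/side_6.png")[135:285,185:355];cv2.imwrite("pics/si6.png",cv2.resize(b,None,fx=4,fy=4,interpolation=cv2.INTER_CUBIC))
E
```

```text
12.0 [ 0.6204 -0.028   0.1102] [5.000e-04 7.542e-01 6.566e-01 5.000e-04] [-2.81  0.53  8.47] 0.00044679078799764584
```

View pics/sc6.png

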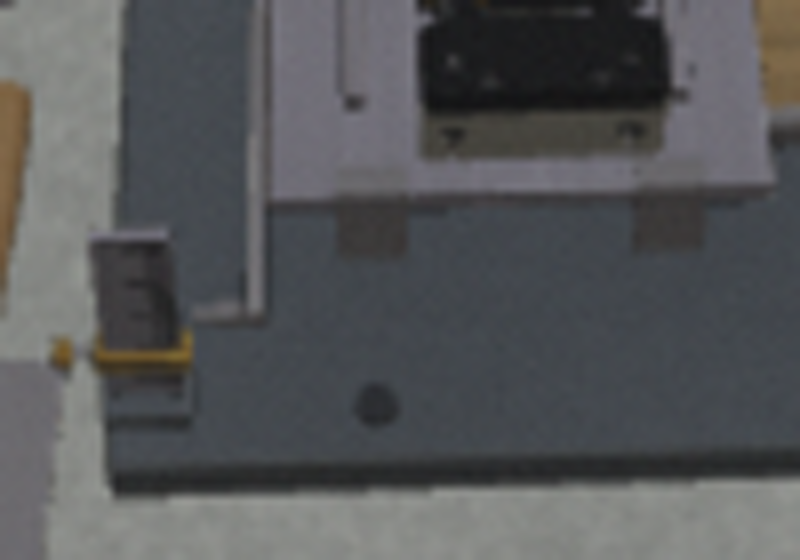

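View pics/si6.png

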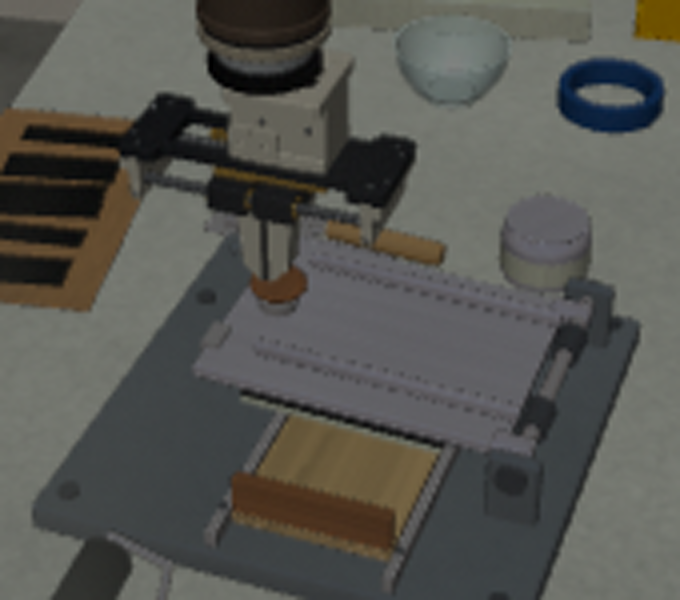

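```bash
python3 - <<'E'
from fit1 import *
for z in(.048,.052,.056,.0698):
    q=proj("scene",w(p,(.165,-.109,z)))+p[6:8]; print(z,((q-[220,215]+.5)*8-.5).round(1))
E
```

```text
0.048 [198.1 362.1]
0.052 [197.5 355.1]
0.056 [196.8 348.1]
0.0698 [194.4 323.6]
```

Call:
{"name": "send_rows", "arguments": {"moves": [[0,0.02,0.2,0,0,0],[0,0.02,0.15,0,0,0],[0,0,0.1,0,0,0],[0,0,0,0,0,0]]}}

```text
t: 12.4
tool_pos: [0.6219, -0.0282, 0.1014]
orientation: [0.001, 0.754, 0.657, 0.001]
contact_force: [-0.8, 0.2, 10.0]
gripper_width: 0.0003
```

```bash
python3 snap.py 7 scene wrist
python3 - <<'E'
import cv2
b=cv2.imread("pics/scene_7.png")[230:280,220:290];cv2.imwrite("pics/sc7.png",cv2.resize(b,None,fx=11,fy=11,interpolation=cv2.INTER_CUBIC))
E
```

```text
12.5 [ 0.6219 -0.0282  0.1016] [0.0011 0.7542 0.6566 0.0011] [-0.63  0.73 10.24] 0.0003533738990994597
```

View pics/sc7.png

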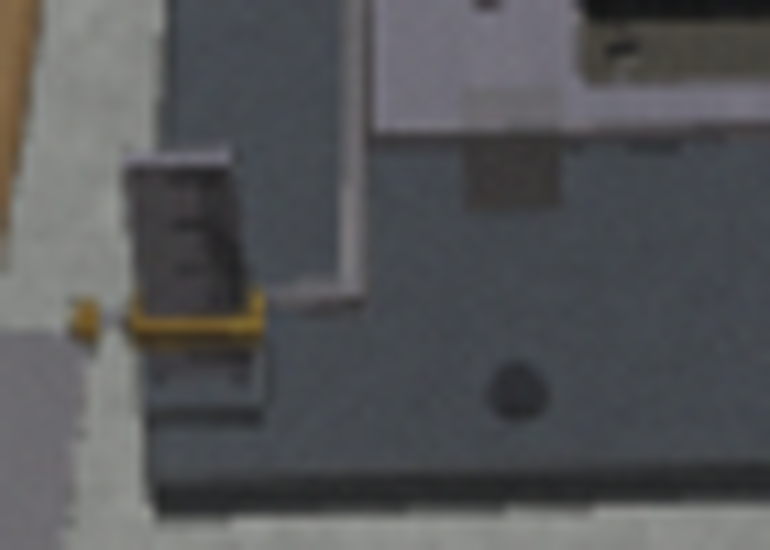

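Call:
{"name": "send_rows", "arguments": {"moves": [[0,0.01,0.12,0,0,0],[0,0,0.07,0,0,0],[0,0,0,0,0,0]]}}

```text
t: 12.8
tool_pos: [0.6224, -0.0283, 0.0979]
orientation: [0.001, 0.754, 0.657, 0.001]
contact_force: [-0.8, -0.8, 10.0]
gripper_width: 0.0004
```

```bash
python3 snap.py 8 scene wrist
python3 - <<'E'
import cv2
b=cv2.imread("pics/scene_8.png")[245:270,225:260];cv2.imwrite("pics/sc8.png",cv2.resize(b,None,fx=20,fy=20,interpolation=cv2.INTER_CUBIC))
E
```

```text
12.9 [ 0.6224 -0.0283  0.098 ] [0.0013 0.7543 0.6566 0.0014] [0.72 0.28 9.2 ] 0.0003634354859078395
```

View pics/sc8.png

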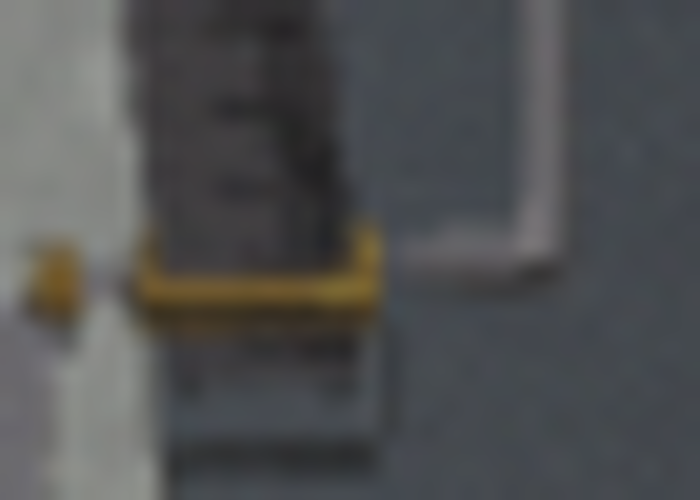

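View pics/wrist_8.png

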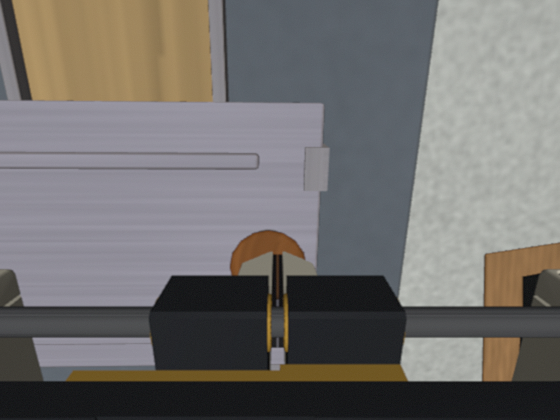

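Call:
{"name": "send_rows", "arguments": {"moves": [[0,0,0.05,0,0,0],[0,0,0.02,0,0,0],[0,0,0,0,0,0],[0,0,0,0,0,0]]}}

```text
t: 13.3
tool_pos: [0.6226, -0.0283, 0.0967]
orientation: [0.001, 0.754, 0.657, 0.001]
contact_force: [0.6, -0.6, 9.7]
gripper_width: 0.0005
```

```bash
python3 snap.py 9 scene side
python3 - <<'E'
import cv2
b=cv2.imread("pics/scene_9.png")[245:270,225:260];cv2.imwrite("pics/sc9.png",cv2.resize(b,None,fx=20,fy=20,interpolation=cv2.INTER_NEAREST))
b=cv2.imread("pics/side_9.png")[170:215,215:275];cv2.imwrite("pics/si9.png",cv2.resize(b,None,fx=12,fy=12,interpolation=cv2.INTER_CUBIC))
E
```

```text
13.4 [ 0.6226 -0.0283  0.0967] [0.0014 0.7543 0.6565 0.0015] [ 1.64 -0.41  9.92] 0.00023458838182680735
```

View pics/sc9.png

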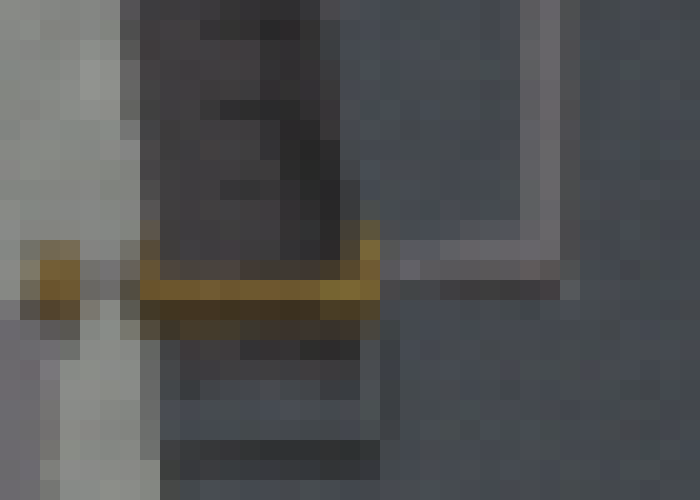

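View pics/si9.png

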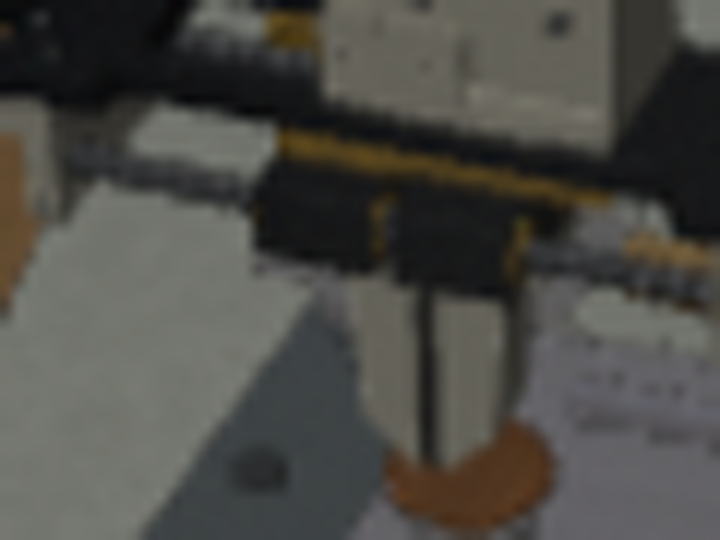

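```bash
python3 - <<'E'
import cv2,numpy as np
b=cv2.imread("pics/scene_9.png").astype(int)
print("cols 241..253, R-B"); 
for v in range(253,266): print(v,b[v,240:256,2]-b[v,240:256,0],"|",b[v,243:256].sum(1)//3)
E
```

```text
cols 241..253, R-B
253 [  0  -1  -7 -12  -9  -9  -9 -10 -10 -11  -8  -4  -2  -3  -9 -11] | [ 77  74  74  73  72  73  74  74  96 103  76  71  72]
254 [ -1  -1  -4 -12  -9 -11 -10 -10 -10 -10  -9  -4  -1  -3 -10 -10] | [ 73  74  75  74  72  73  73  75  95 103  75  74  72]
255 [  0   0  -3  -4 -11 -10 -11  -9 -10 -11  -9  -4  -3  -3  -9  -8] | [ 75  74  73  72  76  73  74  74  95 101  75  73  72]
256 [ -2   1  14  32  -6 -10 -11 -10  -7  -8  -8  -3  -1  -2  -9 -10] | [ 78  75  75  76  77  83  84  85  96 103  74  71  71]
257 [ -1   2  23  64  -1  -7  -8  -5  -2  -4  -2  -3  -1  -2  -9 -10] | [ 92  84  90  90  97 100 101 101 103 101  74  73  70]
258 [ 14  24  42  60  -3  -5  -2  -2  -1   1  -1   4   4  -3 -10 -11] | [84 88 99 90 88 87 88 88 92 84 79 73 72]
259 [ 62  69  71  67  -1  -5  -5  -2   0   0   0  -1   1  -6 -10  -9] | [87 72 68 70 63 60 61 58 60 64 88 75 75]
260 [ 27  36  37  34  -8 -11 -10 -10  -9  -9  -9 -10 -10 -10 -10  -9] | [63 71 73 73 73 71 73 71 69 74 76 74 73]
261 [ 14  13  16  10  -7 -10 -12 -10 -11 -10 -10 -10 -10  -9 -10  -8] | [67 66 73 73 73 72 73 73 73 72 72 73 71]
262 [  1   1   0  -6  -8 -12 -10  -9 -10  -8  -9  -9  -9  -9 -10 -10] | [75 63 74 72 73 74 72 73 73 72 73 72 72]
263 [  0  -1  -2  -7  -9 -11 -10 -11 -11 -10  -9  -9 -10  -8  -9  -9] | [76 64 73 74 75 73 74 72 74 74 73 72 74]
264 [ -7  -6  -8  -8  -7  -9 -10  -8 -12 -10 -10 -10 -11 -10  -9 -10] | [79 63 72 74 73 72 73 70 73 72 74 73 73]
265 [ -9 -10  -8  -8  -8  -9 -10 -10 -11 -10 -10 -10  -9 -10 -10 -11] | [78 63 73 73 74 75 73 74 73 73 70 72 71]
```

```bash
python3 - <<'E'
from fit1 import *
import cv2
g=lambda P:proj("scene",w(p,P))
a=g((.1675,-.12,.116))
print("posttop",a)
for z in(.046,.050,.054): print(z,"riderfront-posttop dv",(g((.170,-.12,z))-a)[1], "bar/pointer front", (g((.1685,-.108,z))-a)[1])
b=cv2.imread("pics/scene_9.png").astype(int)
for v in range(239,263): print(v,b[v,230:246].sum(1)//3)
c=cv2.imread("pics/wrist_4.png").astype(int)
for v in range(200,220): print(v,[tuple(x) for x in c[v,216:224,::-1].tolist()])
E
```

```text
posttop [239.13533845 245.44101947]
0.046 riderfront-posttop dv 16.706552508748786 bar/pointer front 16.073810061676994
0.05 riderfront-posttop dv 15.836232600773627 bar/pointer front 15.20300712750256
0.054 riderfront-posttop dv 14.961453841113126 bar/pointer front 14.327748682360806
239 [129 129 133 128  85  69  76  75  76  73  76  73  77  74  73  74]
240 [131 133 133 130  83  68  75  74  74  73  75  73  72  74  75  74]
241 [134 133 133 130  85  70  71  74  75  74  75  74  75  74  76  74]
242 [132 131 135 130  86  71  76  78  76  77  77  75  75  75  74  72]
243 [133 118 130 130  90  84  87  87  89  91  94  71  73  76  72  73]
244 [132 122 114 111 107 109 107 106 108 110 105  68  73  72  75  75]
245 [129  83  61  60  61  58  52  50  47  47  54  73  77  75  73  72]
246 [129  78  61  64  64  52  50  49  40  41  49  63  72  75  72  74]
247 [136  85  61  63  64  63  62  62  49  48  51  62  74  74  74  75]
248 [141 100  65  62  61  63  63  62  51  47  51  59  72  76  72  74]
249 [142 100  66  62  63  59  61  60  48  49  50  56  73  74  72  74]
250 [139  97  64  62  63  55  47  45  42  42
[... 2850 characters left out ...]
51), (136, 107, 44)]
215 [(153, 138, 126), (153, 145, 145), (156, 148, 152), (150, 141, 141), (150, 131, 105), (171, 139, 67), (172, 138, 51), (140, 110, 42)]
216 [(153, 143, 139), (152, 147, 156), (154, 148, 158), (137, 133, 141), (127, 114, 96), (155, 126, 59), (173, 140, 52), (146, 115, 41)]
217 [(157, 149, 149), (157, 151, 158), (152, 147, 155), (129, 126, 133), (105, 94, 82), (139, 113, 49), (174, 141, 53), (157, 125, 43)]
218 [(153, 146, 148), (156, 150, 157), (155, 148, 155), (128, 124, 132), (95, 86, 78), (134, 108, 49), (171, 139, 51), (167, 133, 47)]
219 [(150, 142, 144), (155, 149, 156), (153, 147, 153), (122, 120, 127), (79, 72, 69), (123, 99, 44), (173, 139, 53), (173, 139, 53)]
```

Call:
{"name": "send_rows", "arguments": {"moves": [[0,0,0.03,0,0,0],[0,0,0.02,0,0,0],[0,0,0,0,0,0],[0,0,0,0,0,0]]}}

```text
t: 13.8
tool_pos: [0.6227, -0.0283, 0.0958]
orientation: [0.001, 0.754, 0.657, 0.002]
contact_force: [0.2, 0.0, 10.2]
gripper_width: 0.0003
```

```bash
python3 snap.py 10 scene
python3 - <<'E'
import cv2
b=cv2.imread("pics/scene_10.png").astype(int)
for n in(8,9,10):
  b=cv2.imread(f"pics/scene_{n}.png").astype(int);print(n)
  for v in range(255,262): print(v,b[v,242:252].sum(1)//3)
E
```

```text
13.85 [ 0.6227 -0.0283  0.0958] [0.0015 0.7543 0.6566 0.0016] [ 0.14 -1.24  9.96] 0.0006718047515314621
8
255 [ 57  76  74  73  73  75  75  74  78 110]
256 [ 63  81  75  78  79  91  92  90  92 115]
257 [ 62  92  83  91  95  99  99  99 102 112]
258 [70 83 77 80 79 80 77 79 77 62]
259 [91 86 73 71 70 68 64 62 60 61]
260 [54 60 72 74 73 72 71 71 72 72]
261 [50 66 65 73 74 74 74 71 72 71]
9
255 [58 75 74 73 72 76 73 74 74 95]
256 [61 78 75 75 76 77 83 84 85 96]
257 [ 62  92  84  90  90  97 100 101 101 103]
258 [68 84 88 99 90 88 87 88 88 92]
259 [91 87 72 68 70 63 60 61 58 60]
260 [55 63 71 73 73 73 71 73 71 69]
261 [51 67 66 73 73 73 72 73 73 73]
10
255 [56 74 75 74 74 75 72 71 74 96]
256 [62 79 74 75 76 78 76 77 79 95]
257 [ 62  92  78  82  85  92  97 103 103 103]
258 [ 66  85  88 102 101 100  98  98  99 102]
259 [89 87 78 74 67 66 62 60 60 60]
260 [54 60 72 75 73 68 68 68 67 67]
261 [51 65 64 72 74 71 72 74 73 73]
```

Call:
{"name": "send_rows", "arguments": {"moves": [[0,0,0,0,0,0],[0,0,0,0,0,0],[0,0,0,0,0,0],[0,0,0,0,0,0],[0,0,0,0,0,0],[0,0,0,0,0,0],[0,0,0,0,0,0],[0,0,0,0,0,0]]}}

```text
t: 14.65
tool_pos: [0.6227, -0.0283, 0.0958]
orientation: [0.001, 0.754, 0.657, 0.002]
contact_force: [0.6, 0.2, 11.1]
gripper_width: 0.0006
```

Call:
{"name": "send_rows", "arguments": {"moves": [[0,0,0,0,0,0],[0,0,0,0,0,0],[0,0,0,0,0,0],[0,0,0,0,0,0],[0,0,0,0,0,0],[0,0,0,0,0,0],[0,0,0,0,0,0]]}}

```text
t: 15.35
tool_pos: [0.6227, -0.0283, 0.0958]
orientation: [0.002, 0.754, 0.657, 0.002]
contact_force: [0.9, 0.1, 10.6]
gripper_width: 0.0003
```

Held 1.5 s steady. Now release by rising along the arc, gently.

Call:
{"name": "send_rows", "arguments": {"moves": [[0,-0.02,-0.25,0,0,0],[0,-0.05,-0.3,0,0,0],[0,-0.06,-0.3,0,0,0],[0,-0.08,-0.3,0,0,0],[0,-0.1,-0.3,0,0,0],[0,-0.12,-0.3,0,0,0],[0,-0.15,-0.35,0,0,0],[0,-0.15,-0.35,0,0,0]]}}

```text
t: 16.15
tool_pos: [0.6096, -0.0264, 0.1454]
orientation: [0.003, 0.754, 0.657, 0.003]
contact_force: [5.7, -0.9, 7.2]
gripper_width: 0.0009
```

Call:
{"name": "send_rows", "arguments": {"moves": [[0,-0.15,-0.4,0,0,0],[0,-0.15,-0.5,0,0,0],[0,0,-0.8,0,0,0],[0,0,-1,0,0,0],[0,0,-1,0,0,0],[0,0,-1,0,0,0],[0,0,0,0,0,0],[0,0,0,0,0,0]]}}

```text
t: 16.95
tool_pos: [0.6001, -0.0253, 0.2371]
orientation: [0.0, 0.754, 0.657, -0.0]
contact_force: [0.3, 0.5, -0.6]
gripper_width: 0.0006
```

```bash
python3 snap.py 11 scene side
python3 - <<'E'
import cv2,numpy as np
b=cv2.imread("pics/scene_11.png")[165:285,195:375];cv2.imwrite("pics/sc11.png",cv2.resize(b,None,fx=4.4,fy=4.4,interpolation=cv2.INTER_CUBIC))
a=cv2.imread("pics/scene_5.png").astype(int);c=cv2.imread("pics/scene_11.png").astype(int)
d=np.abs(a-c).sum(2);print("scene diff px rows>225:",(d[225:,:]>60).sum())
v,u=np.where(d>60);print(u.min(),u.max(),v.min(),v.max())
E
```

```text
17.05 [ 0.5995 -0.0253  0.2362] [-6.000e-04  7.542e-01  6.566e-01 -8.000e-04] [-0.62 -0.36  0.  ] 0.0006558764659957501
scene diff px rows>225: 0
259 320 0 202
```

View pics/sc11.png

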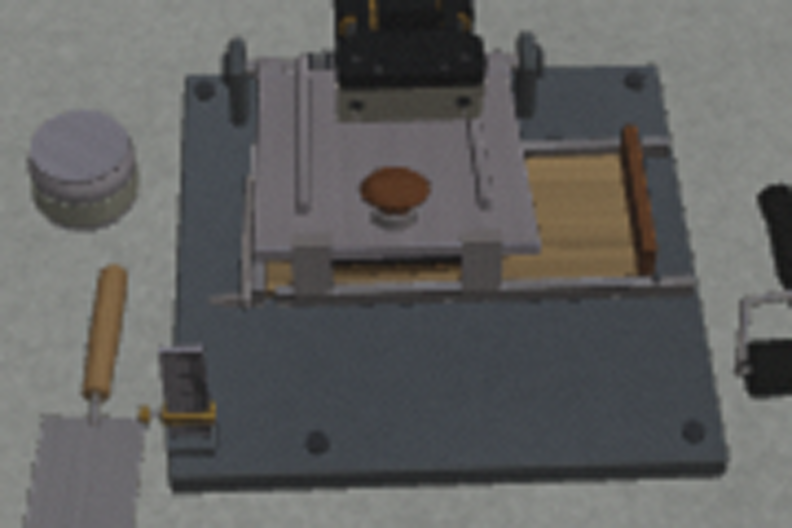

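View pics/side_11.png

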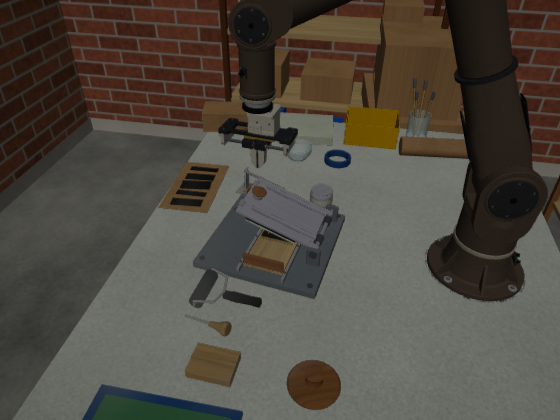

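The platen is fully open again: the knob is back at crop (395,187). The carrier is still home, the rider is unchanged, and the gripper is clear.

```bash
python3 -c "
from bench import manip
print(manip.finish_job())"
```

```text
the job is handed in; nothing more can be done
None
```

I took the proof in the order asked and handed the job in at about 17 s of the 51 s allowed; no verdict was reported.

- **Carrier:** I pushed the lip with the closed fingertips. The carrier stopped within about 1 mm of where I expected the stop, and the push rose to 24 N without further movement. Later pictures show it still home.
- **Pressing:** I pressed the knob down in small steps, always from above, to about 10 N. I then held it for 1.5 s with no measurable movement.
- **Release:** I rose with the platen as it opened. The last scene picture matches the one from before pressing everywhere except the gripper. The platen is fully open, the rider and the tools in that view have not moved, and the robot touches nothing.

The least certain point is how exactly the pointer was level with the rider. I put the rider at 50 to 53 mm above the table from the wrist and scene pictures. The fingertip height puts the pointer at about 50 mm during the hold, but the scene picture showed it 1.5 to 2 mm above the rider's middle. These disagree by a few millimetres, though each puts the pointer within the rider's 8 mm height.

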